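# Return the small parts to their own holders

## Robot

A 6-joint arm with a two-finger parallel gripper is mounted at the origin on a cart in front of the work surface, level with it; the furniture and walls round the work are solid. World frame = base frame: x ahead of the robot, y to its left, z up, the work surface at z = 0. Lengths are in m, angles in degrees, forces in N, time in s.
With the tool pointing down it reaches from about 0.4 to 0.825 m from the base axis. Payload 7 kg.
Tool frame: the origin (TCP) lies at the centre of the arm's flange, where the gripper is bolted on; the fingertips stand 178 mm ahead of it and the grasp point (between the pads) lies 159 mm ahead of it (tip_reach is the distance from the TCP to the fingertips, in m); z points along the fingers, y is the line along which they close (so a half turn about z gives the same grasp; the last joint's range is limited). The gripper opens to 88 mm and grips with 3 to 60 N. Pads are 19 mm wide; open, the fingers measure 130 mm over their backs; the gripper's body (78 mm by 193 mm) begins 47 mm behind the grasp point.
Start: joints at [-50.816, 20.546, 0.682, 0, -70.136, -16.507], TCP at [0.26, -0.623, 0.405] pointing down, gripper open.
Joint ranges: [-176.03, 176.03], [-82.01, 121.73], [-58.28, 71.71], [-173.87, 95.51], [-174.79, -0.11], [-173.66, 173.66]. Speed limits (degrees/s): [136.94, 136.94, 172.46, 180, 180, 180].

## Interface

Orientations are given as [roll, pitch, yaw] about the fixed x, y, z axes, in that order (R = Rz(yaw) Ry(pitch) Rx(roll)).
In Python, from plant import * gives the robot as it stands.
- The arm moves only by the shell command python3 -m handwheel 'ROWS'. ROWS is JSON, a list of rows, each a list of 7 numbers: the opening, from -1 (shut) to 1 (fully open), then the shift along the tool's x, y, z as a fraction of full scale, then the turn, a rotation vector about the tool's x, y, z as a fraction of full scale. A call has 1 to 5 rows; each row shifts and turns the commanded pose from where the row before left it, along the tool's axes as they then stand; what a row does not reach is not made up. Full scale, the value 1, is 0.025 m for a shift and 6 degrees for a turn. A row lasts 1/8 s, in which the tool goes at most 62.5 mm and 10.7 degrees, less where a joint would pass 70% of its speed; a pose out of reach is approached as far as the arm can. A call with a number of a shift or a turn outside -1 to 1 is refused whole. A call with a gripper value outside its range is refused whole. The fingers move at their own pace and stop on an object; the grip force is fixed at half the most. Time passes only in rows, so rows that do not move let the fingers close. It gives the time, the measured TCP pose, the force, the opening and the grip force at its end, in the units of the state.
- get_obs(): the state, without advancing time (a new reading comes with each control period).
- snapshot(name): name is "scene" or "top"; returns a dict with "color" (480x640x3 uint8, red, green, blue), "fx", "fy", "cx", "cy" (pixels), "k1" (the pictures are not rectified: a ray, as slopes to the right and down, at radius r is drawn at 1 + k1 r^2 times it, then the intrinsics apply), "R" (3x3) and "t" (3): a world point X has camera coordinates R X + t. Camera axes: x right, y down, z forward; pixel columns grow to the right and rows downward; lengths in m; the calibration is good to about 2 mm. A picture is of the moment at which its call begins. There is no depth.
- close_job(): hands the job in; it is judged then, once.
The state is a dict: "clock": time; "joint_pos": joint angles; "qvel": joint speeds; "tau": joint torques, N m; "tool_pos": TCP position; "orientation": TCP orientation; "force": force on the tool from outside, world axes, zero at the start; "moment": the same for the moment, N m; "opening": finger opening in m; "gripper_force": force on a finger pad.
Only numpy, scipy, OpenCV 4.12 (cv2) and the standard library are available. Lean on these libraries where they do the work, as an engineer would, in place of code of your own. Each camera call takes 0.05 s, during which the arm holds its last target. There are 200 camera calls.

## Task

Before the next canning run, put the four small parts back, each in the holder made for it: stand the clear sample beaker upright in the round steel cup, stand the date stamp upright in the square tray with its sides parallel to the tray's, lay the ferrule cap flat and centred on the round rubber-topped pad, and lay the pipe clamp flat on the base plate of the post with its ring round the post. Leave the wrench and the screwdriver where they are, and let go of everything.

Things in the scene. Friction and masses are not known exactly. Their poses are not given: they have to be found in the camera images.
- beaker: clear plastic sample beaker, loose, open at the top, standing upright; round, 56 mm across at the rim, tapering to 48 mm at the foot, 79 mm high, 60 g. Grasp round the outside of its wall, about 50 to 60 mm above the foot (about 53 mm wide there). Origin: centre of its underside, z up. Like all parts and holders it stands anywhere on the grey board (see wrench)
- stamp: date stamp, loose, standing upright: black square base 34 x 34 mm and 20 mm high, with a red round knob handle above it, 26 mm across at its widest, 70 mm high in all, 80 g. Grasp the knob, 45 to 55 mm above the underside. Origin: centre of its underside, z up; x and y run along the sides of the square base
- cap: ferrule cap, loose: round stainless disc with a raised middle, 50 mm across, 10 mm high, 60 g, lying flat. Pinch it across the rim (50 mm). Origin: centre of its underside, z up
- clamp: sanitary pipe clamp, loose: stainless ring of two halves with a wing nut, closed, lying flat, 64 mm (x) by 86 mm (y) by 16 mm (z), 190 g; the halves do not move. The ring's outside is 64 mm across in x, its open bore is about 35 mm across and its centre lies 6.5 mm from the origin along the clamp's own +y. Grasp it across the ring along its x, at that bore centre (64 mm wide), or one half by its 13 mm wall. Origin: centre of the underside of the whole outline, z up
- cup: holder for the beaker, fixed: round steel cup, 74 mm outside and 66 mm inside diameter, rim 24 mm above the board, inner floor 4 mm above it, on a thin round flange of 88 mm. Origin: centre of its underside, on the board, z up
- tray: holder for the date stamp, fixed: square aluminium tray, 62 x 62 mm outside and 52 x 52 mm inside, rim 12 mm above the board, inner floor 4 mm above it, with two small screw ears. Origin: centre of its underside, on the board, z up; x and y run along its sides
- pad: holder for the ferrule cap, fixed: flat round pad without any rim, dark rubber top 62 mm across, 10 mm above the board, on an aluminium foot 72 mm across. Origin: centre of its underside, on the board, z up
- post: holder for the pipe clamp, fixed: round steel base plate 96 mm across and 5 mm thick with an upright post in its middle, 20 mm in diameter, tapering above 22 mm, its tip 34 mm above the board. Origin: centre of its underside, on the board, z up
- wrench: bystander: steel combination wrench lying flat on the board's edge nearest the robot, 190 mm long (its y), 31 mm wide, 6 mm high, loose; origin: centre of its underside; to be left alone. The grey board that carries everything is flat and level, 325 x 508 mm, its top at z = 0.052 m; rows of fixed 122 mm high cans stand beyond it, from about x = 0.73 m on
- screwdriver: bystander: screwdriver with orange handle lying on the board's edge nearest the robot, 196 mm long (its y), handle 26 mm thick, loose. Origin: centre of its underside. To be left alone

How it is judged:
By the outcome, as a careful person would: the job done as asked, in the order asked, and still so for the second after the job is handed in, with the robot touching nothing.
It also fails if it takes over 88 s, if anything falls off the work surface, if the arm or the gripper's body presses on something with over 40 N, if the wrist force passes 120 N, or if a joint passes its speed limit or range.

## Working session

There is one attempt and no reset: what is moved stays moved. The work goes in short steps, Python scripts to look and compute and a shell command to move; the robot and the scene stay as the last step left them, time stands still between calls to the robot, and variables do not carry over. Pictures are saved under pics/ and viewed, at most 14 in all, crops included, and the job is handed in when it is done.

```bash
mkdir -p pics; ls; python3 - <<'E'
from plant import *
import cv2
print(get_obs())
for n in("scene","top"):
    s=snapshot(n); cv2.imwrite(f"pics/{n}0.png",s["color"][:,:,::-1]); print(n,{k:s[k] for k in s if k!="color"})
E
```

```text
pics
{'clock': 0.0, 'joint_pos': array([-5.08160506e+01,  2.05930507e+01,  6.32940840e-01, -2.02131234e-02,
       -7.01355464e+01, -1.65055660e+01]), 'qvel': array([-0.02662007, -0.09598879, -0.00587259,  0.10004524,  0.05890862,
       -0.05221355]), 'tau': array([ 2.75791681e-03, -5.82715380e+01,  2.93055975e+01,  6.99669912e+00,
        7.02558857e-03, -1.46841026e-04]), 'tool_pos': array([ 0.26016215, -0.62263903,  0.40369757]), 'orientation': array([ 1.79902887e+02, -8.96106513e-03, -1.57328493e+02]), 'force': array([-0.23292445,  0.69983618, -0.19676858]), 'moment': array([ 0.04969001, -0.01964648,  0.01487474]), 'gripper_force': 0.0, 'opening': 0.08774393565893933}
scene {'fx': 532.0185068802936, 'fy': 532.0185068802936, 'cx': 324.11924596057764, 'cy': 238.69950019177455, 'k1': -0.04825425861934202, 'R': array([[-0.80719452, -0.59011724, -0.01409406],
       [-0.34783659,  0.49480946, -0.79634999],
       [ 0.47691373, -0.63790692, -0.60467186]]), 't': array([0.41846385, 0.22380924, 0.78672826])}
top {'fx': 535.9157905163261, 'fy': 535.9157905163261, 'cx': 321.57187869713584, 'cy': 237.49127931556205, 'k1': -0.15358388062892317, 'R': array([[ 0.01328144, -0.99989595,  0.00563027],
       [-0.98681513, -0.01401563, -0.16124347],
       [ 0.1613056 , -0.00341449, -0.9868986 ]]), 't': array([0.04102035, 0.52255098, 0.92951693])}
```

View pics/top0.png

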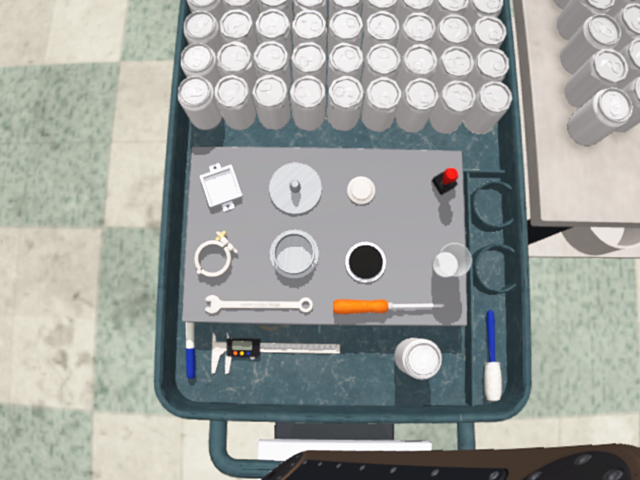

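View pics/scene0.png

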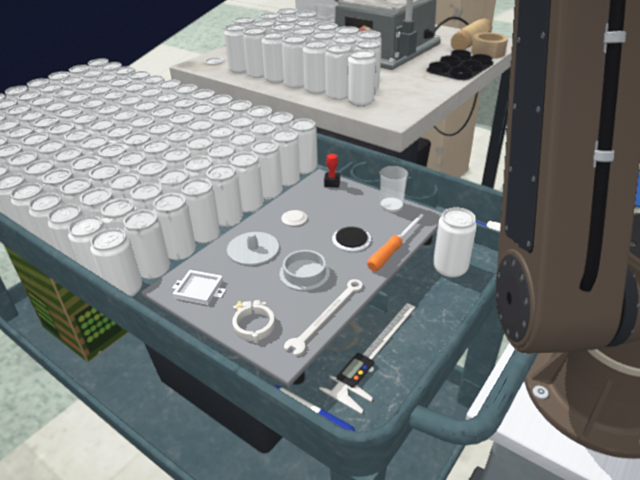

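```bash
cat > lib.py <<'E'
import numpy as np, cv2
from plant import *
def ray(s,uv):
    uv=np.atleast_2d(np.asarray(uv,float)).reshape(-1,1,2)
    K=np.array([[s["fx"],0,s["cx"]],[0,s["fy"],s["cy"]],[0,0,1]])
    p=cv2.undistortPoints(uv,K,np.array([s["k1"],0,0,0.]))[:,0]
    d=np.c_[p,np.ones(len(p))]@s["R"]; return -s["R"].T@s["t"],d
def cast(s,uv,z):
    c,d=ray(s,uv); return (c+d*((z-c[2])/d[:,2:]))[:,:2]
def proj(s,X):
    K=np.array([[s["fx"],0,s["cx"]],[0,s["fy"],s["cy"]],[0,0,1]])
    return cv2.projectPoints(np.atleast_2d(X).astype(float),cv2.Rodrigues(s["R"])[0],s["t"],K,np.array([s["k1"],0,0,0.]))[0][:,0]
def blobs(mask,minA=60):
    return [c[:,0] for c in cv2.findContours(mask.astype(np.uint8),cv2.RETR_EXTERNAL,cv2.CHAIN_APPROX_NONE)[0] if cv2.contourArea(c)>minA]
E
python3 - <<'E'
from lib import *
s=snapshot("top"); im=s["color"]; roi=np.zeros((480,640),bool); roi[152:322,192:470]=1
bg=np.median(im[155:320,195:460].reshape(-1,3),0); print(bg)
g=im.astype(int); m=(abs(g-bg).max(2)>22)&roi
for c in blobs(m):
    z=.062; p=cast(s,c,z).astype(np.float32); (x,y),r=cv2.minEnclosingCircle(p); e=cv2.minAreaRect(p)
    print(c.min(0),c.max(0),"circ %.4f %.4f d%.1fmm"%(x,y,2000*r),"rect",np.round(e[0],4),np.round(np.array(e[1])*1e3,1),round(e[2],1))
a=cv2.resize(im[145:330,180:480],None,fx=2.6,fy=2.6,interpolation=cv2.INTER_CUBIC)[:,:,::-1].copy()
for c in blobs(m): cv2.polylines(a,[((c-[180,145])*2.6+1.3).astype(int)],True,(0,0,255),1)
cv2.imwrite("pics/top1.png",a)
s=snapshot("scene");cv2.imwrite("pics/sc1.png",cv2.resize(s["color"][150:380,145:445],None,fx=2.6,fy=2.6,interpolation=cv2.INTER_CUBIC)[:,:,::-1])
E
```

```text
[169. 168. 171.]
[205 295] [312 315] circ 0.3984 0.1575 d189.7mm rect [0.3976 0.1574] [ 35.  188.2] 1.1
[275 267] [315 288] circ 0.4592 0.0942 d71.6mm rect [0.4455 0.093 ] [34.7 71.1] 5.3
[333 252] [469 321] circ 0.4187 -0.0954 d258.0mm rect [ 0.4339 -0.0943] [122.5 242.6] 0.3
[345 241] [385 284] circ 0.4748 -0.0295 d78.0mm rect [ 0.4753 -0.0291] [76.5 71. ] 0.4
[194 230] [237 286] circ 0.4803 0.2360 d102.7mm rect [0.4755 0.2356] [79.5 92.4] 42.2
[270 229] [318 274] circ 0.4888 0.0966 d89.3mm rect [0.4932 0.0968] [80.4 85.1] 0.9
[347 176] [375 205] circ 0.6052 -0.0203 d56.4mm rect [ 0.6059 -0.0218] [54.  50.8] 0.9
[431 167] [458 225] circ 0.5991 -0.1818 d111.0mm rect [ 0.601  -0.1703] [ 49.  110.8] 80.9
[199 163] [242 213] circ 0.6068 0.2325 d97.7mm rect [0.6086 0.2326] [93.3 66.3] 19.6
[269 162] [321 216] circ 0.6070 0.0975 d101.6mm rect [0.6073 0.0975] [100.6  94.1] 0.8
[461 152] [469 256] circ 0.5862 -0.2170 d195.3mm rect [ 0.5863 -0.2121] [ 15.2 195. ] 87.8
```

View pics/top1.png

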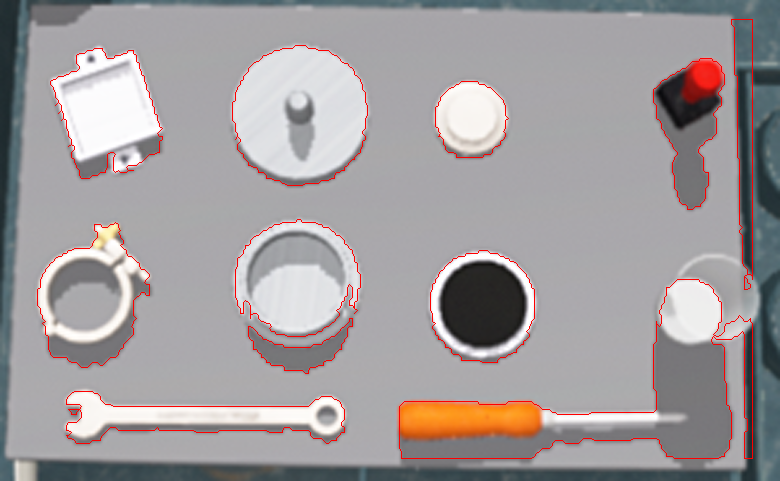

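View pics/sc1.png

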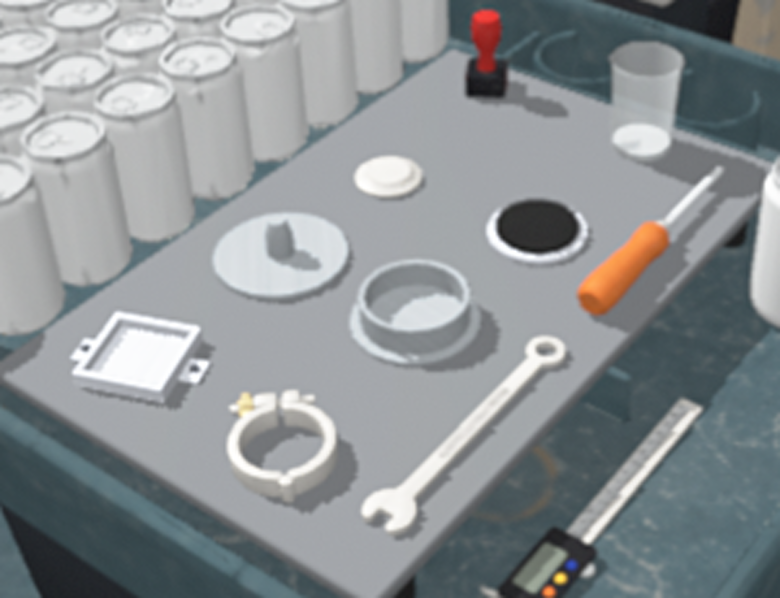

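```bash
python3 - <<'E'
from lib import *
T=snapshot("top"); S=snapshot("scene")
def circ(s,m,z,lab,minA=100,win=None):
    w=np.zeros(m.shape,bool); w[win[1]:win[3],win[0]:win[2]]=1
    for c in blobs(m&w,minA):
        c=cv2.convexHull(c)[:,0]
        p=cast(s,c,z); A=np.c_[p,np.ones(len(p))]; q=np.linalg.lstsq(A,(p**2).sum(1),rcond=None)[0]
        ctr=q[:2]/2; r=np.sqrt(q[2]+ctr@ctr); rr=np.linalg.norm(p-ctr,axis=1)-r
        print(lab,np.round(ctr,4),"d %.1f"%(2000*r),"rms %.1f"%(1e3*rr.std()))
for nm,s,f in(("T",T,lambda x,y:(x/2.6+180,y/2.6+145)),("S",S,lambda x,y:(x/2.6+145,y/2.6+150))):
    g=s["color"].astype(int); mn=g.min(2); mx=g.max(2)
    W=lambda a,b,c,d:[int(v) for v in (*f(a,b),*f(c,d))]
    if nm=="T": w=dict(post=W(225,35,375,190),cap=W(425,70,515,170),pad=W(420,240,545,370),red=W(640,50,730,140),foot=W(650,270,726,350),tray=W(40,40,170,190),clamp=W(25,215,160,360),cup=W(225,215,370,350))
    else: w=dict(post=W(205,205,355,305),cap=W(340,145,435,205),pad=W(480,190,595,270),red=W(460,5,515,100),foot=W(605,120,675,165),tray=W(60,300,215,405),clamp=W(215,380,345,500),cup=W(340,255,485,370))
    circ(s,mn>185,.057,nm+" post",300,w["post"]); circ(s,mn>195,.055,nm+" cap",100,w["cap"])
    circ(s,mx<80,.062,nm+" pad",100,w["pad"]); circ(s,mn>200,.0535,nm+" foot",60,w["foot"])
    circ(s,mn>185,.076,nm+" cup",100,w["cup"]);
    r=w["red"]; sub=np.zeros_like(mn,bool); sub[r[1]:r[3],r[0]:r[2]]=1
    circ(s,(g[:,:,0]>120)&(g[:,:,1]<80)&sub,.115,nm+" red",20,r)
    for c in blobs((mx<75)&sub,20):
        print(nm,"black",np.round(cast(s,cv2.boxPoints(cv2.minAreaRect(c)),.072),4).tolist(),cv2.minAreaRect(cast(s,c,.072).astype(np.float32)))
    t=w["tray"]; sub=np.zeros_like(mn,bool); sub[t[1]:t[3],t[0]:t[2]]=1
    m=((mn>195)&sub).astype(np.uint8); m=cv2.morphologyEx(m,cv2.MORPH_CLOSE,np.ones((5,5)));m=cv2.morphologyEx(m,cv2.MORPH_OPEN,np.ones((15,15)))
    for c in blobs(m,100): print(nm,"tray",cv2.minAreaRect(cast(s,c,.064).astype(np.float32)))
    t=w["clamp"]; sub=np.zeros_like(mn,bool); sub[t[1]:t[3],t[0]:t[2]]=1
    m=((mn>185)&sub); circ(s,m,.067,nm+" clampall",200,t)
    cs,h=cv2.findContours(m.astype(np.uint8),cv2.RETR_CCOMP,cv2.CHAIN_APPROX_NONE)
    for c,hh in zip(cs,h[0]):
        if hh[3]>=0 and cv2.contourArea(c)>60:
            p=cast(s,c[:,0],.068); print(nm,"bore",cv2.fitEllipse(p.astype(np.float32)))
# manual clicks
T1=lambda *p:np.array(p)/2.6+[180,145]-.0
S1=lambda *p:np.array(p)/2.6+[145,150]
print("hinge T",cast(T,T1([50,331]),.062),"nut T",cast(T,T1([107,236],[139,267],[122,250]),.062))
print("hinge S",cast(S,S1([287,485]),.062),"nut S",cast(S,S1([243,404],[305,398]),.062))
print("beaker rim T",cast(T,T1([675,297],[758,297],[716,254],[716,340]),.131))
print("beaker rim S",cast(S,S1([610,65],[684,65],[647,43]),.131))
print("cup rim T",cast(T,T1([237,268],[357,268],[297,222]),.076))
print("cup rim S",cast(S,S1([357,295],[469,295],[413,260]),.076))
E
```

```text
T post [0.6116 0.0979] d 95.3 rms 0.2
T cap [ 0.6097 -0.0219] d 50.7 rms 0.2
T pad [ 0.4768 -0.0295] d 57.8 rms 0.2
T foot [ 0.4749 -0.1745] d 44.3 rms 0.5
T cup [0.4915 0.0967] d 81.4 rms 2.2
T red [ 0.622  -0.1708] d 27.1 rms 1.5
T black [[0.6261, -0.1471], [0.6465, -0.1785], [0.617, -0.1958], [0.5969, -0.1644]] ((0.6214412450790405, -0.171211376786232), (0.03398657962679863, 0.0372648648917675), 31.987218856811523)
T tray ((0.6134012937545776, 0.23295892775058746), (0.07079166173934937, 0.06068113073706627), 2.456312894821167)
T clampall [0.4854 0.2371] d 76.2 rms 4.0
T bore ((0.4802766442298889, 0.24020569026470184), (0.0505254827439785, 0.05918468162417412), 41.09600067138672)
S post [0.6101 0.0975] d 95.0 rms 0.3
S cap [ 0.6094 -0.0227] d 51.4 rms 0.5
S pad [ 0.4746 -0.0275] d 58.7 rms 0.9
S foot [ 0.4772 -0.1799] d 43.9 rms 0.6
S cup [0.484  0.1099] d 90.2 rms 5.2
S red [ 0.6046 -0.1531] d 79.1 rms 15.0
S black [[0.6425, -0.1747], [0.6156, -0.1934], [0.5825, -0.1458], [0.6083, -0.1278]] ((0.6138293147087097, -0.16014540195465088), (0.03226087987422943, 0.05837966874241829), 31.572542190551758)
S tray ((0.6098745465278625, 0.23351697623729706), (0.07436203956604004, 0.06242908909916878), 35.52531433105469)
S clampall [0.4808 0.238 ] d 71.2 rms 2.7
hinge T [[0.45318303 0.26403127]] nut T [[0.51928534 0.22752162]
 [0.49813359 0.20452935]
 [0.50971405 0.21672534]]
hinge S [[0.45299419 0.26303354]] nut S [[0.5199938  0.22904839]
 [0.49225512 0.20279705]]
beaker rim T [[ 0.4738688  -0.14669798]
 [ 0.47444776 -0.20063223]
 [ 0.50184056 -0.17394029]
 [ 0.44672468 -0.17260752]]
beaker rim S [[ 0.4901834  -0.14778409]
 [ 0.44480229 -0.17951744]
 [ 0.48424136 -0.1924823 ]]
cup rim T [[0.49645757 0.13606262]
 [0.49761789 0.0555    ]
 [0.52837427 0.09642289]]
cup rim S [[0.51813355 0.1199917 ]
 [0.45781523 0.07741309]
 [0.51074082 0.06939578]]
```

```bash
cat > plan.py <<'E'
# plan.py x y z [yaw]: grasp point target -> turn about tool z and shift along tool axes (full-scale units; shift valid after turn)
import sys; from lib import *
a=[float(v) for v in sys.argv[1:]]; o=get_obs(); rpy=np.array(o["orientation"])
from scipy.spatial.transform import Rotation as Rn
R=Rn.from_euler("xyz",rpy,degrees=True)
yaw=a[3] if len(a)>3 else rpy[2]
G=Rn.from_euler("xyz",[180,0,yaw],degrees=True); tgt=np.array(a[:3])-G.apply([0,0,.159])
rv=(R.inv()*G).as_rotvec(degrees=True)/6
print("grasp",np.round(np.array(o["tool_pos"])+R.apply([0,0,.159]),4),"rpy",np.round(rpy,2),"j6",round(o["joint_pos"][5],1),"open",round(o["opening"],4),"t",o["clock"])
print("turn units",np.round(rv,2)," shift units",np.round(G.inv().apply(tgt-np.array(o["tool_pos"]))/.025,2))
E
python3 - <<'E'
from lib import *
T=snapshot("top"); S=snapshot("scene"); g=T["color"].astype(int)
bg=np.array([169,168,171]); m=(abs(g-bg).max(2)>22); w=np.zeros(m.shape,bool); w[226:262,266:322]=1
c=max(blobs(m&w),key=len); c=c[(c[:,1]<250)&(c[:,1]>226)]; p=cast(T,c,.0535)
A=np.c_[p,np.ones(len(p))]; q=np.linalg.lstsq(A,(p**2).sum(1),rcond=None)[0]; k=q[:2]/2; print("cup flange",k,2e3*np.sqrt(q[2]+k@k))
for s,c0,tr in((T,np.array([180,145]),[[52,82],[136,53],[160,137],[78,166]]),(S,np.array([145,150]),[[74,370],[118,313],[202,325],[167,385]])):
    q=cast(s,np.array(tr)/2.6+c0,.064); e=np.roll(q,-1,0)-q
    print("tray",q.mean(0),np.linalg.norm(e,axis=1)*1e3,np.degrees(np.arctan2(e[:,1],e[:,0]))%90)
for n,s in(("T",T),("S",S)):
    g=s["color"].astype(int); o=(g[:,:,0]>180)&(g[:,:,2]<90)&(g[:,:,0]-g[:,:,1]>60)
    b=[x for x in blobs(o,200)]
    for c in b: print(n,"orange",cv2.minAreaRect(cast(s,c,.065).astype(np.float32)))
E
python3 plan.py .4745 -.1745 .20
```

```text
cup flange [0.49101732 0.09738495] 85.9964654671904
tray [0.60844292 0.23176321] [62.29886905 63.44232309 60.18813127 63.80688972] [20.22313297 17.9042524  20.61809592 19.81476122]
tray [0.60866447 0.23114896] [57.89791316 59.67285637 58.35081095 63.62120131] [18.95972322 23.63754716 22.87495185 23.06064064]
T orange ((0.39835962653160095, -0.0203457809984684), (0.0208711139857769, 0.09430141746997833), 0.6053633689880371)
S orange ((0.3983880579471588, -0.02473936229944229), (0.021675650030374527, 0.09540039300918579), 0.733906090259552)
grasp [ 0.2602 -0.6228  0.2455] rpy [ 179.99   -0.   -157.32] j6 -16.5 open 0.0879 t 0.4
turn units [ 0. -0. -0.]  shift units [-14.82  13.24   1.82]
```

```bash
A='[[1,-1,0.9,0.1,0,0,0],[1,-1,0.9,0.1,0,0,0],[1,-1,0.9,0.1,0,0,0],[1,-1,0.9,0.1,0,0,0],[1,-1,0.9,0.1,0,0,0]]'
python3 -m handwheel '[[1,-1,0.9,0.1,0,0,0],[1,-1,0.9,0.1,0,0,0],[1,-1,0.9,0.1,0,0,0],[1,-1,0.9,0.1,0,0,0],[1,-1,0.9,0.1,0,0,0]]'
python3 -m handwheel '[[1,-1,0.9,0.1,0,0,0],[1,-1,0.9,0.1,0,0,0],[1,-1,0.9,0.1,0,0,0],[1,-1,0.9,0.1,0,0,0],[1,-1,0.9,0.1,0,0,0]]'
python3 plan.py .4745 -.1745 .107
```

```text
clock: 1.02
tool_pos: [0.3325, -0.4698, 0.3922]
orientation: [-180.0, 0.0, -157.3]
force: [0.4, 0.4, 0.0]
opening: 0.0877
gripper_force: 0.0
clock: 1.65
tool_pos: [0.4045, -0.3178, 0.3798]
orientation: [-180.0, 0.0, -157.3]
force: [1.2, -0.1, -0.1]
opening: 0.0877
gripper_force: 0.0
grasp [ 0.4045 -0.3178  0.2208] rpy [-1.7998e+02  2.0000e-02 -1.5732e+02] j6 -51.1 open 0.0877 t 1.65
turn units [-0.  0. -0.]  shift units [-4.79  4.21  4.55]
```

```bash
python3 -m handwheel '[[1,-0.96,0.84,0.3,0,0,0],[1,-0.96,0.84,0.3,0,0,0],[1,-0.96,0.84,0.3,0,0,0],[1,-0.96,0.84,0.3,0,0,0],[1,-0.96,0.84,0.3,0,0,0]]' >/dev/null
python3 -m handwheel '[[1,0,0,0.4,0,0,0]]'
python3 plan.py .4745 -.1745 .107
python3 - <<'E'
from lib import *
a=[cv2.resize(snapshot(n)["color"][r0:r1,c0:c1],(390,450))[:,:,::-1] for n,r0,r1,c0,c1 in(("top",180,330,380,510),("scene",90,240,330,460))]
cv2.imwrite("pics/b1.png",np.hstack(a))
E
```

```text
clock: 2.4
tool_pos: [0.4753, -0.1742, 0.3323]
orientation: [-180.0, 0.1, -157.2]
force: [-0.5, -0.3, 0.5]
opening: 0.0875
gripper_force: 0.0
grasp [ 0.4755 -0.1742  0.1733] rpy [-1.7997e+02  7.0000e-02 -1.5718e+02] j6 -69.3 open 0.0875 t 2.4
turn units [-0.    0.01 -0.  ]  shift units [0.03 0.   2.65]
```

View pics/b1.png

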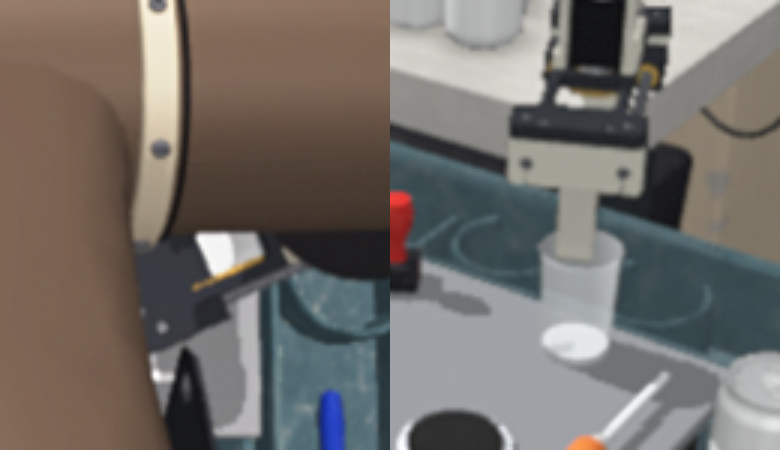

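```bash
python3 -m handwheel '[[1,0,0,0.9,0,0,0],[1,0,0,0.9,0,0,0],[1,0,0,0.8,0,0,0],[-0.2,0,0,0,0,0,0],[-0.2,0,0,0,0,0,0]]'
python3 -m handwheel '[[-0.2,0,0,0,0,0,0],[-0.2,0,0,0,0,0,0],[-0.2,0,0,0,0,0,0]]'
python3 plan.py .491 .1015 .19
```

```text
clock: 3.12
tool_pos: [0.4746, -0.1761, 0.2681]
orientation: [-180.0, 0.0, -157.3]
force: [-0.5, 0.8, -0.1]
opening: 0.0731
gripper_force: 0.0
clock: 3.5
tool_pos: [0.4746, -0.1756, 0.2678]
orientation: [-180.0, 0.1, -157.3]
force: [-0.5, 1.5, 4.7]
opening: 0.0542
gripper_force: 30.0
grasp [ 0.4748 -0.1756  0.1088] rpy [-1.7997e+02  6.0000e-02 -1.5731e+02] j6 -69.3 open 0.0542 t 3.5
turn units [-0.    0.01 -0.  ]  shift units [-4.88  9.97 -3.25]
```

```bash
python3 -m handwheel '[[-0.2,0,0,-1,0,0,0],[-0.2,-0.5,1,-1,0,0,0],[-0.2,-0.5,1,-0.9,0,0,0],[-0.2,-0.5,1,-0.2,0,0,0],[-0.2,-0.5,1,-0.2,0,0,0]]'
python3 -m handwheel '[[-0.2,-0.5,1,0,0,0,0],[-0.2,-0.5,1,0,0,0,0],[-0.2,-0.5,1,0,0,0,0],[-0.2,-0.5,1,0,0,0,0],[-0.2,-0.5,1,0,0,0,0]]' >/dev/null
python3 -m handwheel '[[-0.2,-0.4,1,0,0,0,0]]'
python3 plan.py .491 .1 .114
```

```text
clock: 4.12
tool_pos: [0.4818, -0.0632, 0.3501]
orientation: [180.0, 0.0, -157.3]
force: [-0.2, 0.3, -0.7]
opening: 0.0538
gripper_force: 30.0
clock: 4.88
tool_pos: [0.4909, 0.1032, 0.3496]
orientation: [180.0, -0.0, -157.3]
force: [0.3, 0.1, -1.6]
opening: 0.0539
gripper_force: 30.0
grasp [0.4909 0.1032 0.1906] rpy [ 1.8000e+02 -1.0000e-02 -1.5731e+02] j6 -101.7 open 0.0539 t 4.875
turn units [ 0. -0. -0.]  shift units [ 0.05 -0.12  3.06]
```

```bash
python3 -m handwheel '[[-0.2,0,-0.1,0.8,0,0,0],[-0.2,0,0,0.8,0,0,0],[-0.2,0,0,0.8,0,0,0],[-0.2,0,0,0.6,0,0,0],[-0.2,0,0,0.06,0,0,0]]'
python3 plan.py .491 .1 .1128
python3 - <<'E'
from lib import *
cv2.imwrite("pics/c1.png",cv2.resize(snapshot("scene")["color"][170:310,210:360],None,fx=3,fy=3)[:,:,::-1])
E
```

```text
clock: 5.5
tool_pos: [0.4918, 0.0998, 0.2724]
orientation: [-180.0, -0.1, -157.3]
force: [0.4, -0.5, -0.3]
opening: 0.0539
gripper_force: 30.0
grasp [0.4916 0.0997 0.1134] rpy [-1.7998e+02 -9.0000e-02 -1.5732e+02] j6 -101.3 open 0.0539 t 5.5
turn units [-0.   -0.02  0.  ]  shift units [0.03 0.02 0.02]
```

View pics/c1.png

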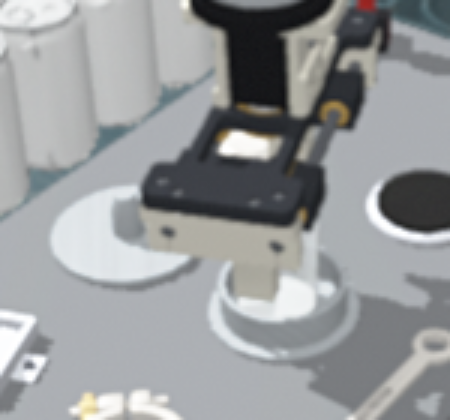

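```bash
python3 -m handwheel '[[-0.2,0,0,0.02,0,0,0],[0.8,0,0,0,0,0,0],[0.8,0,0,0,0,0,0],[0.8,0,0,0,0,0,0]]'
python3 -m handwheel '[[0.8,0,0,-1,0,0,0],[0.8,0,0,-1,0,0,0],[0.8,0,0,-1,0,0,0]]'
python3 plan.py .622 -.171 .17
python3 - <<'E'
from lib import *
cv2.imwrite("pics/s1.png",cv2.resize(np.hstack([snapshot("scene")["color"][170:310,210:360],snapshot("top")["color"][150:290,340:490]]),None,fx=2.6,fy=2.6,interpolation=cv2.INTER_CUBIC)[:,:,::-1])
E
```

```text
clock: 6.05
tool_pos: [0.492, 0.1, 0.2729]
orientation: [180.0, 0.0, -157.3]
force: [0.7, -0.0, 0.1]
opening: 0.0765
gripper_force: 0.0
clock: 6.42
tool_pos: [0.4919, 0.0999, 0.3485]
orientation: [180.0, 0.0, -157.3]
force: [1.0, 0.1, -0.4]
opening: 0.0792
gripper_force: 0.0
grasp [0.4919 0.0999 0.1895] rpy [ 180.      0.   -157.32] j6 -101.3 open 0.0792 t 6.425
turn units [0. 0. 0.]  shift units [ -0.62 -12.     0.78]
```

View pics/s1.png

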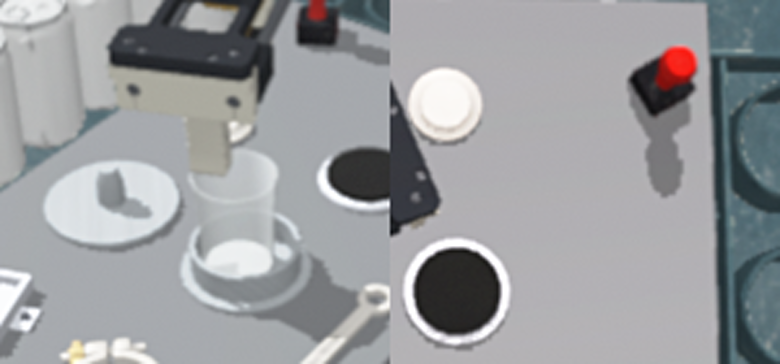

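```bash
python3 -m handwheel '[[0.5,-0.1,-1,0.1,0,0,0],[0.5,-0.1,-1,0.1,0,0,0],[0.5,-0.1,-1,0.1,0,0,0],[0.5,-0.1,-1,0.1,0,0,0],[0.5,0,-1,0,0,0,0]]'>/dev/null
python3 -m handwheel '[[0.5,-0.1,-1,0.1,0,0,0],[0.5,-0.1,-1,0.1,0,0,0],[0.5,0,-1,0.1,0,0,0],[0.5,0,-1,0.1,0,0,0],[0.5,0,-1,0,0,0,0]]'>/dev/null
python3 -m handwheel '[[0.5,0,-1,0,0,0,0],[0.5,0,-1,0,0,0,0],[0.5,0,0,0,0,0,0]]'
python3 plan.py .622 -.171 .102
python3 - <<'E'
from lib import *
cv2.imwrite("pics/s2.png",cv2.resize(np.hstack([snapshot("scene")["color"][80:220,270:400],snapshot("top")["color"][120:260,370:500]]),None,fx=3,fy=3,interpolation=cv2.INTER_CUBIC)[:,:,::-1])
E
```

```text
clock: 8.15
tool_pos: [0.6217, -0.1724, 0.3266]
orientation: [180.0, -0.1, -157.4]
force: [0.1, 0.8, 0.8]
opening: 0.0658
gripper_force: 0.0
grasp [ 0.6215 -0.1724  0.1676] rpy [ 1.7998e+02 -7.0000e-02 -1.5743e+02] j6 -69.2 open 0.0658 t 8.15
turn units [ 0.   -0.01 -0.  ]  shift units [-0.03  0.05  2.62]
```

View pics/s2.png

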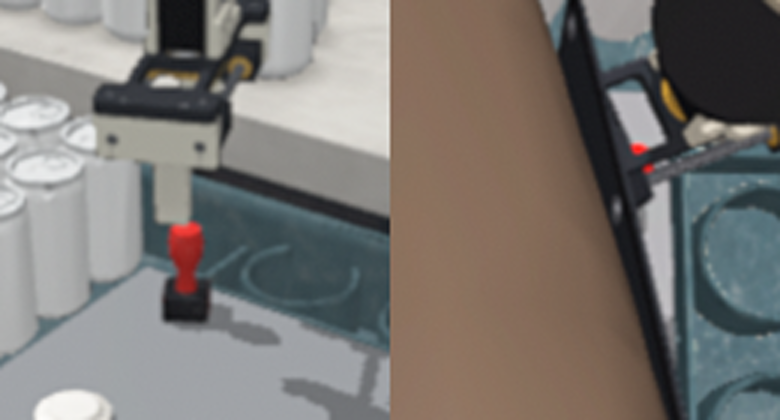

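```bash
python3 - <<'E'
from lib import *
s=snapshot("scene"); u=np.array([-.384,.923,0])
print(proj(s,[np.array([.6215,-.1724,.1486])+u*r for r in(.033,.054)]+[[.622,-.171,.122],[.622,-.171,.052]]))
print("seen finger",[327.7,154],"knob top",[270+186/3,80+224/3],"base",[270+187/3,80+312/3])
E
```

```text
[[328.40263042 151.67052211]
 [326.00126812 156.53404431]
 [331.51970804 155.89855865]
 [331.70653532 184.39506975]]
seen finger [327.7, 154] knob top [332.0, 154.66666666666669] base [332.3333333333333, 184.0]
```

```bash
python3 -m handwheel '[[0.5,0,0.05,0.9,0,0,0],[0.5,0,0,0.9,0,0,0],[0.5,0,0,0.8,0,0,0],[-1,0,0,0,0,0,0],[-1,0,0,0,0,0,0]]'>/dev/null
python3 -m handwheel '[[-1,0,0,0,0,0,0],[-1,0,0,0,0,0,0],[-1,0,0,0,0,0,0]]'
python3 plan.py .6085 .2315 .19 -169
```

```text
clock: 9.3
tool_pos: [0.6212, -0.1701, 0.2632]
orientation: [-180.0, 0.0, -157.3]
force: [0.0, -1.5, 0.8]
opening: 0.0235
gripper_force: 30.0
grasp [ 0.6213 -0.1701  0.1042] rpy [-1.7997e+02  5.0000e-02 -1.5732e+02] j6 -69.3 open 0.0235 t 9.3
turn units [-0.    0.01  1.95]  shift units [-2.57 15.86 -3.43]
```

```bash
python3 -m handwheel '[[-1,0,0,-1,0,0,0],[-1,0,0,-1,0,0,1],[-1,0,0,-1,0,0,0.95],[-1,-0.2,1,-0.3,0,0,0],[-1,-0.2,1,0,0,0,0]]'>/dev/null
python3 -m handwheel '[[-1,-0.2,1,0,0,0,0],[-1,-0.2,1,0,0,0,0],[-1,-0.2,1,0,0,0,0],[-1,-0.2,1,0,0,0,0],[-1,-0.2,1,0,0,0,0]]'>/dev/null
python3 -m handwheel '[[-1,-0.2,1,0,0,0,0],[-1,-0.2,1,0,0,0,0],[-1,-0.2,1,0,0,0,0],[-1,-0.1,1,0,0,0,0],[-1,-0.1,1,0,0,0,0]]'>/dev/null
python3 -m handwheel '[[-1,-0.1,1,0,0,0,0],[-1,-0.1,1,0,0,0,0],[-1,0,1,0,0,0,0],[-1,0,0.9,0,0,0,0],[-1,0,0,0,0,0,0]]'
python3 plan.py .6085 .2315 .118 -169
python3 - <<'E'
from lib import *
cv2.imwrite("pics/t1.png",cv2.resize(snapshot("scene")["color"][180:320,155:285],None,fx=4,fy=4,interpolation=cv2.INTER_CUBIC)[:,:,::-1])
E
```

```text
clock: 11.8
tool_pos: [0.6038, 0.2337, 0.345]
orientation: [180.0, -0.0, -168.9]
force: [0.2, 0.7, -0.6]
opening: 0.0236
gripper_force: 30.0
grasp [0.6038 0.2337 0.186 ] rpy [ 1.8000e+02 -1.0000e-02 -1.6891e+02] j6 -117.3 open 0.0236 t 11.8
turn units [ 0.   -0.    0.02]  shift units [-0.17 -0.12  2.72]
```

View pics/t1.png

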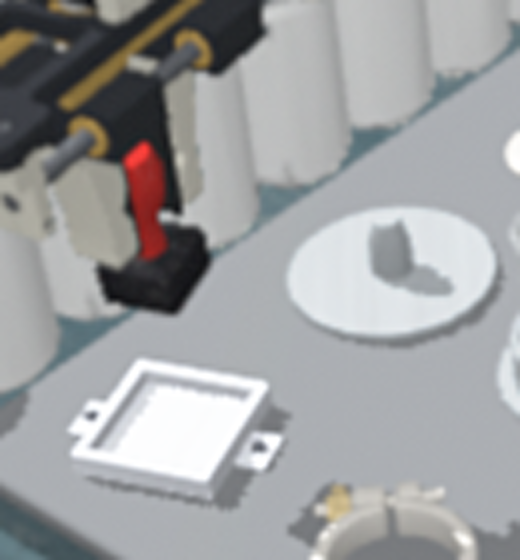

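```bash
python3 - <<'E'
from lib import *
s=snapshot("scene"); T=snapshot("top")
f=lambda *p:np.array(p)/4+[155,180]
b=cast(s,f([102,290],[165,311],[208,268]),.134); e=np.diff(b,axis=0); print(b,np.linalg.norm(e,axis=1),np.degrees(np.arctan2(e[:,1],e[:,0])))
t=cast(s,f([104,266],[168,285],[210,240]),.154); e=np.diff(t,axis=0); print(t,np.linalg.norm(e,axis=1),np.degrees(np.arctan2(e[:,1],e[:,0])))
tr=cast(s,f([73,462],[208,487],[268,382],[140,360]),.064); e=np.diff(tr,axis=0); print(tr.mean(0),np.degrees(np.arctan2(e[:,1],e[:,0])))
P=proj(s,[[.6038,.2337,.134],[.6038,.2337,.154],[.6038,.2337,.204]]); print("axis in crop",(P-[155,180])*4)
g=s["color"].astype(int); m=(g[:,:,0]>110)&(g[:,:,1]<70)&(g[:,:,2]<80); m[:, :150]=0; m[:,220:]=0
for c in blobs(m,30):
  print("red",(c.min(0)-[155,180])*4,(c.max(0)-[155,180])*4)
  for r in range(c[:,1].min(),c[:,1].max(),4): x=np.where(m[r])[0]; print((r-180)*4,(x.min()-155)*4,(x.max()-155)*4)
cv2.imwrite("pics/t2.png",cv2.resize(T["color"][130:270,170:330],None,fx=3.5,fy=3.5,interpolation=cv2.INTER_CUBIC)[:,:,::-1])
E
```

```text
[[0.62122311 0.2445564 ]
 [0.59057631 0.23909293]
 [0.59673686 0.20990222]] [0.03112999 0.0298337 ] [-169.89195297  -78.08289324]
[[0.60995564 0.24887075]
 [0.580498   0.24260579]
 [0.58808199 0.21308947]] [0.03011649 0.03047507] [-167.9934019   -75.58999241]
[0.60677488 0.23486098] [-158.49942581  -66.66283513   21.45679843]
axis in crop [[152.14129423 291.85308386]
 [143.83947405 252.08844562]
 [122.08900768 147.47064149]]
red [124 140] [164 252]
140 140 148
156 124 156
172 128 160
188 132 160
204 136 156
220 140 156
236 144 164
```

View pics/t2.png

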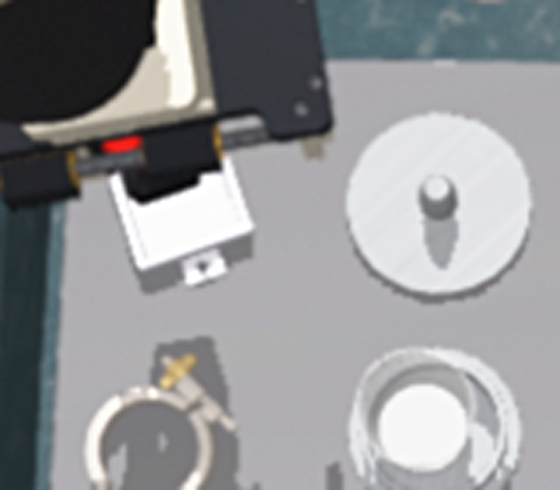

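```bash
python3 -m handwheel '[[-1,0,0,0.5,0,0,-0.7],[-1,0,0,0.5,0,0,-0.7],[-1,0,0,0.5,0,0,0]]' >/dev/null
python3 plan.py .608 .232 .118
```

```text
grasp [0.6044 0.231  0.1483] rpy [ 1.800e+02  1.000e-02 -1.607e+02] j6 -108.9 open 0.024 t 12.325
turn units [0. 0. 0.]  shift units [-0.15 -0.01  1.21]
```

```bash
python3 -m handwheel '[[-1,-0.15,0,0.4,0,0,0],[-1,0,0,0.4,0,0,0],[-1,0,0,0.4,0,0,0],[-1,0,0,0,0,0,0]]'
python3 plan.py .608 .232 .1085
python3 - <<'E'
from lib import *
a=snapshot("scene")["color"][230:320,155:255]; b=snapshot("top")["color"][150:240,180:280]
cv2.imwrite("pics/t3.png",cv2.resize(np.hstack([a,b]),None,fx=4,fy=4,interpolation=cv2.INTER_CUBIC)[:,:,::-1])
E
```

```text
clock: 12.82
tool_pos: [0.6075, 0.2328, 0.2766]
orientation: [-180.0, -0.1, -160.6]
force: [0.4, 0.7, -0.8]
opening: 0.0236
gripper_force: 30.0
grasp [0.6073 0.2326 0.1176] rpy [-1.7997e+02 -1.0000e-01 -1.6064e+02] j6 -108.7 open 0.0236 t 12.825
turn units [-0.   -0.02  0.  ]  shift units [-0.01 -0.04  0.36]
```

View pics/t3.png

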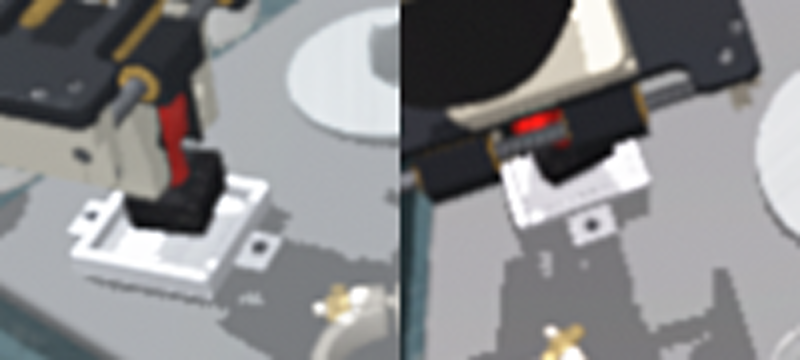

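```bash
python3 - <<'E'
from lib import *
s=snapshot("scene")
f=lambda *p:np.array(p)/4+[155,230]
for z,p in((.0655,([130,220],[207,234],[224,197])),(.0855,([128,185],[205,197],[222,152])),(.064,([73,262],[208,289],[269,182],[140,158]))):
    b=cast(s,f(*p),z); e=np.diff(b,axis=0); print(b.round(4).tolist(),"mid",(b[0]+b[2])/2,np.linalg.norm(e,axis=1),np.degrees(np.arctan2(e[:,1],e[:,0]))%90)
g=cv2.cvtColor(s["color"],cv2.COLOR_RGB2GRAY); cv2.imwrite("pics/t4.png",cv2.resize(s["color"][255:310,165:235],None,fx=9,fy=9,interpolation=cv2.INTER_CUBIC)[:,:,::-1])
E
```

```text
[[0.6206, 0.2458], [0.5878, 0.233], [0.5988, 0.2126]] mid [0.6096663  0.22916595] [0.0351785  0.02322286] [21.2844075  28.24894147]
[[0.6179, 0.2447], [0.5864, 0.2314], [0.6013, 0.2073]] mid [0.60962706 0.22598994] [0.03425449 0.02840931] [22.87787056 31.77542993]
[[0.6219, 0.2761], [0.5649, 0.2548], [0.5914, 0.1934], [0.6487, 0.2147]] mid [0.60666164 0.23477334] [0.06089059 0.06685033 0.06113475] [20.49557334 23.36537212 20.406069  ]
```

View pics/t4.png

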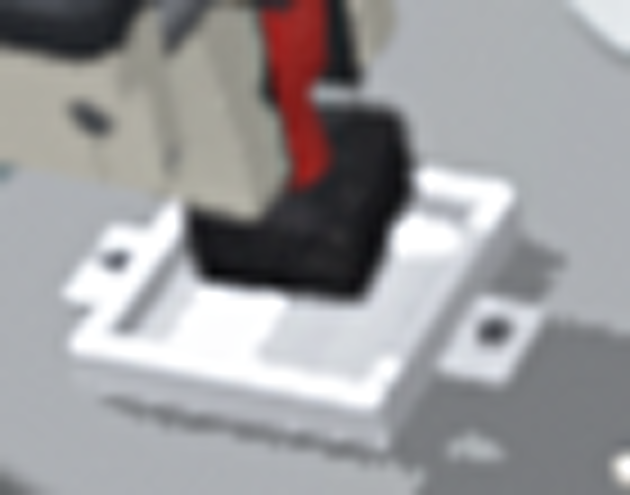

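```bash
python3 -m handwheel '[[-1,0,0.13,0.2,0,0,0],[-1,0,0,0.08,0,0,0]]' | egrep "pos|force"
python3 -m handwheel '[[-1,0,0,0.06,0,0,0],[-1,0,0,0,0,0,0]]'| egrep "pos|force"
```

```text
tool_pos: [0.6065, 0.2362, 0.2705]
force: [-0.6, -0.4, -0.6]
gripper_force: 30.0
tool_pos: [0.6067, 0.236, 0.269]
force: [0.5, 0.5, -0.6]
gripper_force: 30.0
```

```bash
python3 -m handwheel '[[-1,0,0,0.05,0,0,0],[-1,0,0,0,0,0,0]]' | egrep "pos|force"
python3 -m handwheel '[[-1,0,0,0.05,0,0,0],[-1,0,0,0,0,0,0]]'| egrep "pos|force"
```

```text
tool_pos: [0.6067, 0.236, 0.2678]
force: [-0.5, -0.2, -0.6]
gripper_force: 30.0
tool_pos: [0.6069, 0.236, 0.2672]
force: [-0.0, -0.2, 2.8]
gripper_force: 30.0
```

```bash
python3 -m handwheel '[[-1,0,0,0.05,0,0,0],[-0.2,0,0,0,0,0,0],[0.2,0,0,0,0,0,0],[0.4,0,0,0,0,0,0],[0.4,0,0,0,0,0,0]]' | egrep "pos|force|open"
python3 -m handwheel '[[0.4,0,0,-1,0,0,0],[0.4,0,0,-1,0,0,0],[0.4,0,0,-1,0,0,0],[0.4,0,-1,-0.5,0,0,-1],[0.4,0,-1,0,0,0,-1]]'| egrep "pos|force"
python3 plan.py .6095 -.022 .15 -180
python3 - <<'E'
from lib import *
a=snapshot("scene")["color"][220:310,165:245]; b=snapshot("top")["color"][145:235,185:265]
cv2.imwrite("pics/t5.png",cv2.resize(np.hstack([a,b]),None,fx=5,fy=5,interpolation=cv2.INTER_CUBIC)[:,:,::-1])
E
```

```text
tool_pos: [0.6066, 0.236, 0.2651]
force: [0.5, -0.6, -0.5]
opening: 0.0579
gripper_force: 0.0
tool_pos: [0.626, 0.1897, 0.3544]
force: [1.2, -0.1, -0.0]
gripper_force: 0.0
grasp [0.6263 0.1899 0.1954] rpy [-1.8000e+02  1.4000e-01 -1.4837e+02] j6 -92.3 open 0.0613 t 15.225
turn units [0.01 0.02 5.27]  shift units [ 0.66 -8.47  1.82]
```

View pics/t5.png

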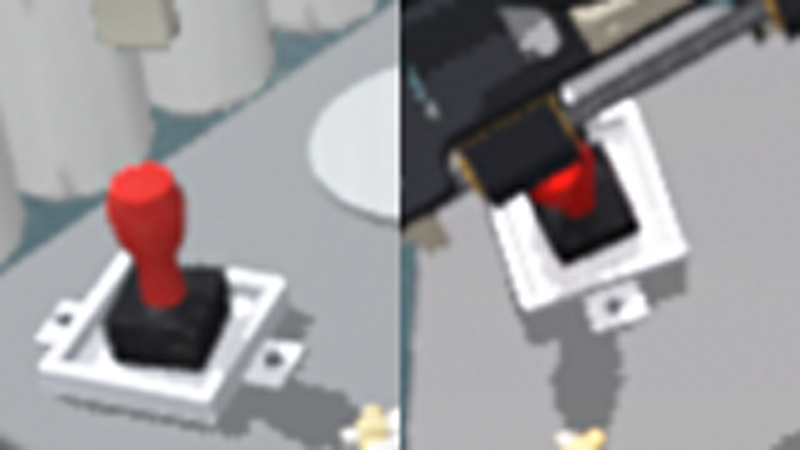

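```bash
python3 plan.py .6095 -.0222 .11
```

```text
grasp [0.6263 0.1882 0.1941] rpy [-1.7999e+02  1.0000e-02 -1.4859e+02] j6 -92.4 open 0.0614 t 15.325
turn units [-0.  0. -0.]  shift units [ 4.96 -6.83  3.36]
```

```bash
python3 -m handwheel '[[0.7,0.7,-1,0.3,0,0,0],[0.7,0.7,-1,0.4,0,0,0],[0.7,0.7,-1,0.5,0,0,0],[0.7,0.7,-1,0.5,0,0,0],[0.7,0.7,-1,0.5,0,0,0]]' >/dev/null
python3 -m handwheel '[[0.7,0.7,-0.9,0.5,0,0,0],[0.7,0.7,-0.9,0.6,0,0,0],[0.7,0,0,0,0,0,0]]' >/dev/null
python3 plan.py .6095 -.0222 .073
```

```text
grasp [ 0.6083 -0.0205  0.1099] rpy [ 1.7993e+02 -1.6000e-01 -1.4882e+02] j6 -75.2 open 0.0745 t 16.325
turn units [ 0.01 -0.03 -0.  ]  shift units [ 0.01 -0.08  1.48]
```

```bash
python3 -m handwheel '[[0.7,0,-0.08,0.6,0,0,0],[0.7,0,0,0.5,0,0,0],[0.7,0,0,0.3,0,0,0],[0.7,0,0,0,0,0,0]]' | egrep "pos|force|ori"
python3 plan.py .6095 -.0222 .0725
```

```text
tool_pos: [0.6105, -0.0204, 0.2345]
orientation: [180.0, -0.1, -148.6]
force: [0.8, -0.5, 0.9]
gripper_force: 0.0
grasp [ 0.6103 -0.0204  0.0755] rpy [ 1.7997e+02 -8.0000e-02 -1.4860e+02] j6 -75.0 open 0.0746 t 16.825
turn units [ 0.   -0.01 -0.  ]  shift units [ 0.07 -0.04  0.12]
```

```bash
python3 -m handwheel '[[0.7,0.07,-0.05,0.1,0,0,0],[0,0,0,0,0,0,0],[-0.5,0,0,0,0,0,0],[-0.5,0,0,0,0,0,0],[-0.5,0,0,0,0,0,0]]' | egrep "pos|force|open"
python3 -m handwheel '[[-0.5,0,0,0,0,0,0]]' | egrep "pos|force|open"
python3 plan.py .476 -.029 .11
```

```text
tool_pos: [0.6099, -0.0228, 0.2332]
force: [-0.2, 0.7, 1.7]
opening: 0.0493
gripper_force: 30.0
tool_pos: [0.6099, -0.0228, 0.2332]
force: [-0.1, 0.6, 1.7]
opening: 0.0494
gripper_force: 30.0
grasp [ 0.6099 -0.0228  0.0742] rpy [-1.7999e+02  2.0000e-02 -1.4862e+02] j6 -74.8 open 0.0494 t 17.575
turn units [-0.  0. -0.]  shift units [ 4.7   2.58 -1.43]
```

```bash
python3 -m handwheel '[[-0.5,0,0,-0.7,0,0,0],[-0.5,0.5,0.3,-0.8,0,0,0],[-0.5,0.9,0.5,-0.3,0,0,0],[-0.5,0.9,0.5,0,0,0,0],[-0.5,0.9,0.5,0,0,0,0]]'  | egrep "pos|force|open"
python3 -m handwheel '[[-0.5,0.9,0.5,0,0,0,0],[-0.5,0.6,0.3,0,0,0,0],[-0.5,0,0,0,0,0,0]]' | egrep "pos|force|open"
python3 plan.py .476 -.029 .0842
python3 - <<'E'
from lib import *
T=snapshot("top");S=snapshot("scene")
cv2.imwrite("pics/p1.png",cv2.resize(np.hstack([S["color"][180:280,280:410],T["color"][200:300,310:440]]),None,fx=3,fy=3,interpolation=cv2.INTER_CUBIC)[:,:,::-1])
E
```

```text
tool_pos: [0.5174, -0.026, 0.2792]
force: [-1.0, -0.1, -0.2]
opening: 0.0489
gripper_force: 30.0
tool_pos: [0.4751, -0.0285, 0.2788]
force: [0.8, -0.3, -0.5]
opening: 0.049
gripper_force: 30.0
grasp [ 0.4752 -0.0284  0.1198] rpy [-1.7999e+02  6.0000e-02 -1.4860e+02] j6 -78.9 open 0.049 t 18.575
turn units [-0.    0.01 -0.  ]  shift units [-0.02 -0.04  1.42]
```

```bash
python3 -m handwheel '[[-0.5,-0.03,-0.03,0.6,0,0,0],[-0.5,0,0,0.5,0,0,0],[-0.5,0,0,0.2,0,0,0],[-0.5,0,0,0,0,0,0]]' | egrep "pos|force|open"
python3 plan.py .476 -.029 .0842
```

```text
tool_pos: [0.4768, -0.0287, 0.2449]
force: [0.2, 0.6, 0.1]
opening: 0.0493
gripper_force: 30.0
grasp [ 0.4766 -0.0288  0.0859] rpy [ 1.7999e+02 -7.0000e-02 -1.4862e+02] j6 -78.9 open 0.0493 t 19.175
turn units [ 0.   -0.01 -0.  ]  shift units [0.03 0.01 0.07]
```

```bash
python3 -m handwheel '[[-0.5,0,0,0.05,0,0,0],[-0.5,0,0,0,0,0,0]]' | egrep "pos|force|open"
```

```text
tool_pos: [0.4768, -0.0287, 0.2444]
force: [-1.0, 0.3, -1.0]
opening: 0.0491
gripper_force: 30.0
```

```bash
python3 -m handwheel '[[-0.5,0.02,0,0.05,0,0,0],[-0.5,0,0,0,0,0,0]]' | egrep "pos|force|open"
python3 -m handwheel '[[-0.5,0,0,0.03,0,0,0],[-0.5,0,0,0,0,0,0]]' | egrep "pos|force|open"
```

```text
tool_pos: [0.4763, -0.0289, 0.2431]
force: [0.9, 0.6, 0.8]
opening: 0.049
gripper_force: 30.0
tool_pos: [0.4764, -0.0289, 0.243]
force: [-3.1, 1.8, 10.0]
opening: 0.0492
gripper_force: 30.0
```

```bash
python3 -m handwheel '[[0.2,0,0,0,0,0,0],[0.6,0,0,0,0,0,0],[0.6,0,0,0,0,0,0],[0.6,0,0,0,0,0,0]]' | egrep "pos|force|open"
python3 -m handwheel '[[0.6,0,0,-1,0,0,0],[0.6,0,0,-1,0,0,0],[0.8,0,0,-1,0,0,0],[0.8,0,0,-1,0,0,0]]' | egrep "pos|force|open"
python3 plan.py .4797 .2403 .15 -221
python3 - <<'E'
from lib import *
S=snapshot("scene");T=snapshot("top")
for s,w in((S,(325,218,380,258)),(T,(340,235,392,290))):
    g=s["color"].astype(int); 
    for lab,m,z in(("dark",g.max(2)<80,.062),("cap",g.min(2)>150,.065)):
        k=np.zeros(m.shape,bool);k[w[1]:w[3],w[0]:w[2]]=1
        for c in blobs(m&k,60): print(lab,cv2.minEnclosingCircle(cast(s,c,z).astype(np.float32)))
E
```

```text
tool_pos: [0.4762, -0.029, 0.242]
force: [-1.4, -0.7, -0.9]
opening: 0.0692
gripper_force: 0.0
tool_pos: [0.4761, -0.029, 0.3429]
force: [0.3, -0.6, -0.2]
opening: 0.0778
gripper_force: 0.0
grasp [ 0.4761 -0.029   0.1839] rpy [ 1.8000e+02 -1.0000e-02 -1.4863e+02] j6 -78.8 open 0.0778 t 20.925
turn units [-0.   -0.   12.06]  shift units [6.96 8.22 1.36]
cap ((0.4705783426761627, -0.026037652045488358), 0.07921958714723587)
dark ((0.47636666893959045, -0.03035634011030197), 0.06642784178256989)
cap ((0.4449581205844879, -0.044751979410648346), 0.034528639167547226)
```

```bash
for i in 1; do
python3 -m handwheel '[[1,0,0,0,0,0,-1],[1,0,0,0,0,0,-1],[1,0,0,0,0,0,-1],[1,0,0,0,0,0,-1],[1,0,0,0,0,0,-1]]' 
python3 -m handwheel '[[1,0,0,0,0,0,-1],[1,0,0,0,0,0,-1],[1,0,0,0,0,0,-1],[1,0,0,0,0,0,-1],[1,0,0,0,0,0,-1]]' 
python3 -m handwheel '[[1,0,0,0,0,0,-1],[1,0,0,0,0,0,-1],[1,0,0,0,0,0,-1],[1,0,0,0,0,0,-1],[1,0,0,0,0,0,-1]]' 
python3 -m handwheel '[[1,0,0,0,0,0,-1],[1,0,0,0,0,0,-1],[1,0,0,0,0,0,-0.9]]' 
done | egrep orien
python3 plan.py .4797 .2403 .15 -41
```

```text
orientation: [180.0, -0.0, -118.4]
orientation: [179.9, -0.0, -88.4]
orientation: [180.0, 0.0, -58.4]
orientation: [180.0, 0.0, -41.0]
grasp [ 0.4759 -0.029   0.1825] rpy [ 1.7996e+02  4.0000e-02 -4.1050e+01] j6 28.7 open 0.0876 t 23.275
turn units [ 0.01  0.01 -0.01]  shift units [-6.96 -8.23  1.3 ]
```

```bash
python3 -m handwheel '[[1,-0.8,-0.9,0,0,0,0],[1,-0.8,-0.9,0,0,0,0],[1,-0.8,-0.9,0,0,0,0],[1,-0.8,-0.9,0,0,0,0],[1,-0.8,-0.9,0,0,0,0]]'>/dev/null
python3 -m handwheel '[[1,-0.8,-0.9,0.2,0,0,0],[1,-0.8,-0.9,0.5,0,0,0],[1,-0.8,-0.9,0.6,0,0,0],[1,-0.5,-0.9,0.6,0,0,0]]'>/dev/null
python3 plan.py .4797 .2403 .11 -41
python3 - <<'E'
from lib import *
T=snapshot("top");S=snapshot("scene")
for s,w in((S,(325,218,380,258)),(T,(340,235,392,290))):
    g=s["color"].astype(int); 
    for lab,m,z in(("dark",g.max(2)<80,.062),("cap",g.min(2)>190,.067)):
        k=np.zeros(m.shape,bool);k[w[1]:w[3],w[0]:w[2]]=1
        for c in blobs(m&k,60): 
          p=cast(s,c,z).astype(np.float32);print(lab,cv2.minEnclosingCircle(p))
cv2.imwrite("pics/k1.png",cv2.resize(np.hstack([S["color"][205:355,200:390],T["color"][170:320,180:370]])[:, :],None,fx=2.1,fy=2.1,interpolation=cv2.INTER_CUBIC)[:,:,::-1])
E
```

```text
grasp [0.4795 0.238  0.1346] rpy [ 1.7997e+02  1.0000e-02 -4.1190e+01] j6 1.4 open 0.0872 t 24.4
turn units [ 0.01  0.   -0.03]  shift units [-0.06 -0.07  0.99]
cap ((0.4689972400665283, -0.018019847571849823), 0.03702056035399437)
cap ((0.4747762382030487, -0.028946267440915108), 0.026587484404444695)
dark ((0.4768734872341156, -0.02943270094692707), 0.02956603467464447)
cap ((0.4766794443130493, -0.028961606323719025), 0.036801744252443314)
```

```bash
python3 -m handwheel '[[1,-0.06,-0.07,0.7,0,0,0],[1,0,0,0.7,0,0,0],[1,0,0,0.6,0,0,0],[1,0,0,0.3,0,0,0],[1,0,0,0,0,0,0]]' | egrep "pos|force"
python3 plan.py .4797 .2403 .075 -41
```

```text
tool_pos: [0.4799, 0.2391, 0.2368]
force: [-0.3, -0.3, -0.4]
gripper_force: 0.0
grasp [0.4798 0.239  0.0778] rpy [179.94  -0.   -41.23] j6 1.3 open 0.0874 t 25.125
turn units [ 0.01 -0.   -0.04]  shift units [-0.04 -0.03  0.11]
```

```bash
python3 -m handwheel '[[1,-0.03,-0.03,0.1,0,0,0],[0.3,0,0,0,0,0,0],[0,0,0,0,0,0,0],[0,0,0,0,0,0,0],[0,0,0,0,0,0,0]]' | egrep "pos|force|open"
python3 -m handwheel '[[0,0,0,0,0,0,0]]' | egrep "pos|force|open"
python3 plan.py .611 .0977 .135 0
```

```text
tool_pos: [0.4799, 0.2403, 0.2349]
force: [-0.9, -0.9, 2.1]
opening: 0.0625
gripper_force: 30.0
tool_pos: [0.4799, 0.2404, 0.2348]
force: [-0.8, -0.5, 3.1]
opening: 0.0629
gripper_force: 30.0
grasp [0.4799 0.2404 0.0758] rpy [180.    -0.   -41.22] j6 1.2 open 0.0629 t 25.875
turn units [ 0.   -0.   -6.87]  shift units [ 5.25  5.71 -2.37]
```

```bash
python3 -m handwheel '[[0,0,0,-1,0,0,0],[0,0,0,-1,0,0,-1],[0,0,0,-1,0,0,-1],[0,0,0,-1,0,0,-1],[0,0,0,0,0,0,-1]]' | egrep "pos|force|open"
python3 -m handwheel '[[0,0,0,0,0,0,-1],[0,0,0,0,0,0,-1],[0,0,0,0,0,0,-0.9]]' >/dev/null
python3 -m handwheel '[[0,0.9,0.95,0,0,0,0],[0,0.9,0.95,0,0,0,0],[0,0.9,0.95,0,0,0,0],[0,0.9,0.95,0,0,0,0],[0,0.9,0.95,0,0,0,0]]' >/dev/null
python3 -m handwheel '[[0,0.7,0.95,0,0,0,0],[0,0,0,0,0,0,0]]' | egrep "pos|force|open"
python3 plan.py .611 .0977 .112 0
python3 - <<'E'
from lib import *
S=snapshot("scene");T=snapshot("top")
cv2.imwrite("pics/k2.png",cv2.resize(np.hstack([S["color"][170:300,190:315],T["color"][135:265,230:355]]),None,fx=3.1,fy=3.1,interpolation=cv2.INTER_CUBIC)[:,:,::-1])
E
```

```text
tool_pos: [0.4802, 0.2407, 0.3364]
force: [0.0, -0.6, -3.0]
opening: 0.0623
gripper_force: 30.0
tool_pos: [0.611, 0.0968, 0.3336]
force: [0.2, 0.4, -3.4]
opening: 0.0627
gripper_force: 30.0
grasp [0.6108 0.0967 0.1746] rpy [1.7997e+02 8.0000e-02 3.0000e-02] j6 63.0 open 0.0627 t 27.75
turn units [0.01 0.01 0.  ]  shift units [ 0.   -0.04  2.5 ]
```

```bash
python3 -m handwheel '[[0,0,-0.04,0.8,0,0,0],[0,0,0,0.8,0,0,0],[0,0,0,0.7,0,0,0],[0,0,0,0.3,0,0,0]]' | egrep "pos|force"
python3 -m handwheel '[[0,0,0,0.2,0,0,0],[0,0,0,0.2,0,0,0]]' | egrep "pos|force"
python3 plan.py .611 .0977 .0808 0
```

```text
tool_pos: [0.6098, 0.0997, 0.2685]
force: [-0.5, -0.1, -2.6]
gripper_force: 30.0
tool_pos: [0.6106, 0.0995, 0.2599]
force: [-0.5, -0.4, -2.1]
gripper_force: 30.0
grasp [0.6107 0.0995 0.1009] rpy [-1.7998e+02 -5.0000e-02  1.9000e-01] j6 62.9 open 0.0627 t 28.6
turn units [-0.   -0.01  0.03]  shift units [0.02 0.07 0.81]
```

```bash
python3 -m handwheel '[[0,0,0.06,0.3,0,0,0],[0,0,0,0.3,0,0,0],[0,0,0,0.1,0,0,0],[0,0,0,0,0,0,0]]' | egrep "pos|force"
python3 -m handwheel '[[0,0,0,0.06,0,0,0],[0,0,0,0,0,0,0]]' | egrep "pos|force"
```

```text
tool_pos: [0.6103, 0.0978, 0.2419]
force: [0.1, -0.3, -2.3]
gripper_force: 30.0
tool_pos: [0.6103, 0.0978, 0.2407]
force: [0.6, -1.0, -2.1]
gripper_force: 30.0
```

```bash
python3 -m handwheel '[[0,0,0,0.05,0,0,0],[0,0,0,0,0,0,0]]' | egrep "pos|force"
python3 -m handwheel '[[0,0,0,0.03,0,0,0],[0,0,0,0,0,0,0]]' | egrep "pos|force"
```

```text
tool_pos: [0.6105, 0.0979, 0.2399]
force: [-1.3, 0.6, 2.9]
gripper_force: 30.0
tool_pos: [0.6104, 0.0979, 0.2398]
force: [-4.3, -0.1, 8.1]
gripper_force: 30.0
```

```bash
python3 -m handwheel '[[0.5,0,0,0,0,0,0],[1,0,0,0,0,0,0],[1,0,0,0,0,0,0],[1,0,0,0,0,0,0]]' | egrep "pos|force|open"
python3 -m handwheel '[[1,0,0,-0.5,0,0,0],[1,0,0,-1,0,0,0],[1,0,0,-1,0,0,0],[1,0,0,-1,0,0,0],[1,0,0,-1,0,0,0]]' | egrep "pos|force|open"
python3 -m handwheel '[[1,-0.8,1,-0.3,0,0,0],[1,-0.8,1,0,0,0,0],[1,-0.8,1,0,0,0,0],[1,-0.8,1,0,0,0,0],[1,-0.8,1,0,0,0,0]]' >/dev/null
python3 -m handwheel '[[1,-0.4,1,0,0,0,0],[1,-0.4,1,0,0,0,0],[1,-0.4,1,0,0,0,0],[1,-0.4,1,0,0,0,0],[1,-0.4,1,0,0,0,0]]' >/dev/null
python3 -m handwheel '[[1,-0.4,1,0,0,0,0],[1,-0.4,1,0,0,0,0],[1,-0.4,1,0,0,0,0],[1,-0.4,1,0,0,0,0],[1,-0.4,1,0,0,0,0]]'
python3 - <<'E'
from lib import *
T=snapshot("top");S=snapshot("scene")
a=np.vstack([cv2.resize(T["color"][145:330,180:480],None,fx=1.6,fy=1.6,interpolation=cv2.INTER_CUBIC),cv2.resize(S["color"][190:365,175:475],None,fx=1.6,fy=1.6,interpolation=cv2.INTER_CUBIC)])
cv2.imwrite("pics/f.png",a[:,:,::-1]); print(a.shape)
E
```

```text
tool_pos: [0.6104, 0.0978, 0.2385]
force: [-1.1, 0.0, -0.3]
opening: 0.0864
gripper_force: 0.0
tool_pos: [0.6103, 0.0977, 0.3531]
force: [-0.0, 0.4, -0.2]
opening: 0.0875
gripper_force: 0.0
clock: 32.85
tool_pos: [0.4111, -0.2786, 0.3597]
orientation: [180.0, -0.1, 0.2]
force: [0.7, -0.7, 0.2]
opening: 0.0876
gripper_force: 0.0
(576, 480, 3)
```

View pics/f.png

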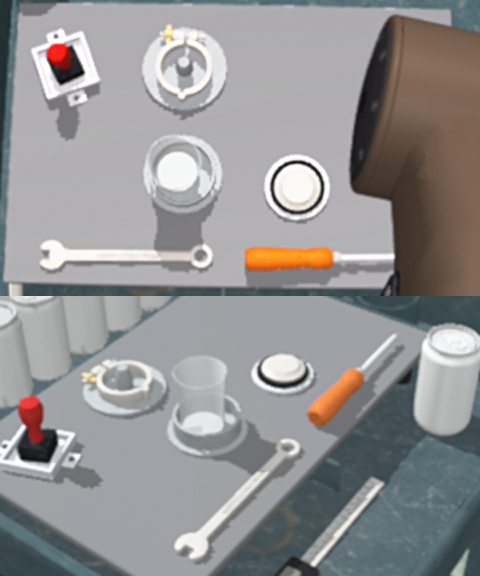

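```bash
python3 - <<'E'
from lib import *
T=snapshot("top");S=snapshot("scene")
an=lambda s,p,o,z:(lambda e:np.round(np.degrees(np.arctan2(e[:,1],e[:,0]))%90,1))(np.diff(cast(s,np.array(p)/5+o,z),axis=0))
print("S base top",an(S,[[107,310],[205,325],[230,270]],[165,220],.076),"bot",an(S,[[113,355],[203,370],[222,320]],[165,220],.057),"tray",an(S,[[40,365],[217,402],[287,280]],[165,220],.064))
print("T base",an(T,[[540,215],[565,262],[637,228],[605,150]],[105,145],.075),"tray",an(T,[[492,215],[530,308],[688,245],[638,105]],[105,145],.064))
# black mask
g=T["color"].astype(int); m=g.max(2)<75; k=np.zeros(m.shape,bool);k[165:205,205:240]=1
for c in blobs(m&k,40):
    print(cv2.minAreaRect(cast(T,c,.074).astype(np.float32)))
    pl=cv2.approxPolyDP(c.reshape(-1,1,2),2,True)[:,0]; e=np.diff(np.r_[cast(T,pl,.074),cast(T,pl[:1],.074)],axis=0); print(np.round(np.degrees(np.arctan2(e[:,1],e[:,0]))%90),np.round(np.linalg.norm(e,axis=1)*1e3))
E
```

```text
S base top [23.3 28.6] bot [22.6 31.2] tray [19.8 23.2]
T base [29.9 26.7 24.2] tray [24.6 23.  21.4]
((0.6081005930900574, 0.23002910614013672), (0.03436204418540001, 0.030417881906032562), 28.052894592285156)
[85. 74. 29. 26. 24.] [26. 19. 25. 26. 34.]
```

```bash
python3 -m handwheel '[[0.4,0,0,0,0,0,-1],[0.4,0,0,0,0,0,-1],[0.4,0,0,0,0,0,-1],[0.4,0,0,0,0,0,-0.2]]'|grep ori
python3 plan.py .6066 .236 .19 19.4
```

```text
orientation: [180.0, -0.0, 19.4]
grasp [ 0.4119 -0.2773  0.2001] rpy [ 1.7998e+02 -3.0000e-02  1.9450e+01] j6 120.7 open 0.0619 t 33.55
turn units [ 0.   -0.    0.01]  shift units [ 14.17 -16.78   0.4 ]
```

```bash
python3 -m handwheel '[[0.4,0.8,-1,0,0,0,0],[0.4,0.8,-1,0,0,0,0],[0.4,0.8,-1,0,0,0,0],[0.4,0.8,-1,0,0,0,0],[0.4,0.8,-1,0,0,0,0]]'>/dev/null
python3 -m handwheel '[[0.4,0.8,-1,0,0,0,0],[0.4,0.8,-1,0,0,0,0],[0.4,0.8,-1,0,0,0,0],[0.4,0.8,-1,0,0,0,0],[0.4,0.8,-1,0,0,0,0]]'>/dev/null
python3 -m handwheel '[[0.4,0.8,-1,0,0,0,0],[0.4,0.8,-1,0,0,0,0],[0.4,0.9,-1,0,0,0,0],[0.4,0.9,-1,0,0,0,0],[0.4,0.9,-1,0,0,0,0]]'>/dev/null
python3 -m handwheel '[[0.4,0.9,-1,0,0,0,0],[0.4,0.8,-0.8,0,0,0,0],[0.4,0,0,0,0,0,0]]'>/dev/null
python3 plan.py .6066 .236 .1075 19.4
```

```text
grasp [0.6026 0.2366 0.1991] rpy [1.7999e+02 2.0000e-02 1.9390e+01] j6 70.7 open 0.0615 t 35.8
turn units [ 0.  0. -0.]  shift units [0.14 0.08 3.67]
```

```bash
python3 -m handwheel '[[0.4,0.14,0.08,0.8,0,0,0],[0.4,0,0,0.9,0,0,0],[0.4,0,0,0.9,0,0,0],[0.4,0,0,0.8,0,0,0],[0.4,0,0,0.2,0,0,0]]'|egrep "pos|force"
python3 plan.py .6066 .236 .1075 19.4
```

```text
tool_pos: [0.6056, 0.2333, 0.2675]
force: [0.7, -0.4, 0.1]
gripper_force: 0.0
grasp [0.6053 0.2331 0.1085] rpy [1.7997e+02 1.4000e-01 1.9310e+01] j6 71.1 open 0.0613 t 36.425
turn units [ 0.01  0.02 -0.02]  shift units [ 0.07 -0.09  0.04]
```

Close gently, turn 5° clockwise, release.

```bash
python3 -m handwheel '[[0.4,0.03,-0.1,0,0,0,0],[0,0,0,0,0,0,0],[-1,0,0,0,0,0,0],[-1,0,0,0,0,0,0],[-1,0,0,0,0,0,0]]'|egrep "pos|force|open"
python3 -m handwheel '[[-1,0,0,0,0,0,0.4],[-1,0,0,0,0,0,0.4],[-1,0,0,0,0,0,0]]'|egrep "pos|force|ori|open"
python3 -m handwheel '[[-0.2,0,0,0,0,0,0],[0.2,0,0,0,0,0,0],[0.4,0,0,0,0,0,0],[0.4,0,0,0,0,0,0]]'|egrep "pos|force|open"
python3 -m handwheel '[[0.4,0,0,-1,0,0,0],[0.4,0,0,-1,0,0,0],[0.4,0,0,-1,0,0,0],[0.4,0,0,-1,0,0,0]]'|egrep "force"
python3 -m handwheel '[[0.4,-1,1,0,0,0,0],[0.4,-1,1,0,0,0,0],[0.4,-1,1,0,0,0,0],[0.4,-1,1,0,0,0,0],[0.4,-1,1,0,0,0,0]]'>/dev/null
python3 -m handwheel '[[0.4,-1,1,0,0,0,0],[0.4,-1,1,0,0,0,0],[0.4,-1,1,0,0,0,0],[0.4,-1,1,0,0,0,0],[0.4,-1,1,0,0,0,0]]'>/dev/null
python3 -m handwheel '[[0.4,-0.5,1,0,0,0,0],[0.4,-0.5,1,0,0,0,0],[0.4,-0.5,1,0,0,0,0],[0.4,0,0,0,0,0,0]]'
python3 - <<'E'
from lib import *
T=snapshot("top");S=snapshot("scene")
for s,(x0,y0,x1,y1),z in((T,(205,160,245,210),.074),(S,(165,235,225,305),.072)):
  g=s["color"].astype(int); m=g.max(2)<75; k=np.zeros(m.shape,bool);k[y0:y1,x0:x1]=1
  for c in blobs(m&k,40):
    r=cast(s,c,z).astype(np.float32); print(cv2.minAreaRect(r))
    pl=cv2.approxPolyDP(c.reshape(-1,1,2),2,True)[:,0]; q=cast(s,pl,z); e=np.roll(q,-1,0)-q; print(pl.tolist(),np.round(np.degrees(np.arctan2(e[:,1],e[:,0]))%90),np.round(np.linalg.norm(e,axis=1)*1e3))
  m=(g[:,:,0]>110)&(g[:,:,1]<70)&k
  for c in blobs(m,15): print("red",c.min(0),c.max(0))
E
```

```text
tool_pos: [0.6062, 0.2364, 0.2689]
force: [0.3, -0.1, -0.3]
opening: 0.0271
gripper_force: 0.1
tool_pos: [0.6062, 0.2364, 0.2688]
orientation: [-180.0, -0.0, 14.6]
force: [0.1, 0.4, 1.7]
opening: 0.0239
gripper_force: 30.0
tool_pos: [0.6062, 0.2364, 0.2686]
force: [0.9, 0.1, 0.4]
opening: 0.0578
gripper_force: 0.0
force: [-0.1, -0.5, -0.0]
gripper_force: 0.0
clock: 40.17
tool_pos: [0.4092, -0.1517, 0.3687]
orientation: [180.0, -0.0, 14.5]
force: [0.2, 1.0, 0.6]
opening: 0.0612
gripper_force: 0.0
((0.6071664094924927, 0.23072563111782074), (0.03440573066473007, 0.03049575537443161), 23.0509033203125)
[[225, 175], [224, 186], [221, 189], [212, 186], [217, 197], [231, 191]] [88. 47. 72. 27. 25. 23.] [20.  8. 17. 23. 27. 32.]
red [210 173] [223 187]
((0.6033003926277161, 0.23636789619922638), (0.04076417535543442, 0.04675208777189255), 26.605072021484375)
[[192, 274], [186, 283], [188, 291], [205, 293], [210, 284], [210, 276], [202, 274], [202, 280], [196, 283], [192, 279]] [22. 57. 26. 25. 46. 16. 47. 76. 77. 47.] [23. 21. 29. 22. 20. 15. 16. 11. 13. 13.]
red [187 253] [201 281]
```

```bash
python3 -c "
from plant import *
print(close_job())"
```

```text
the job is handed in; nothing more can be done
None
```

The job is handed in at about 40 s: beaker in the cup, stamp in the tray parallel to within about 2° (turned 5° in place after the clamp was down), cap centred on the pad to within about 2 mm, clamp flat round the post, wrench and screwdriver untouched, everything released.

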